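# Fit the rose and knob to the meter-cupboard door

### The job

The little meter-cupboard door is lying face up on the hall cabinet for its new knob. Take the round cover rose out of the key tray and set it flat over the black base plate round the spindle, then fit the oblong chrome knob on the square spindle, its long side running along the door's long edge, and press it fully home against the rose. Leave the vase, the steel tube, the clip-on hook and the keys where they are.

Things in the scene. Friction and masses are not known exactly. Their poses are not given: they have to be found in the camera images.
- door_leaf: White painted cupboard door leaf lying flat, face up, fixed: 400 mm along its x (its long edge), 300 mm along its y, 30 mm thick; face: a flat frame 80 mm wide round a panel sunk 6 mm. Origin: centre of its underside, on the cabinet top; z up. Turned by up to 0.25 rad from the world axes. The spindle stands on the frame's -y side, half-way along, 44 mm from that edge.
- spindle_tip (a point): Centre of the top end of the upright square steel spindle, 9 x 9 mm, sides parallel to the door's x and y (the point has the door's axes). It stands 43 to 46 mm above the door's face, its last 1.5 mm tapered to 7 mm square. It does not turn. Tight in the latch, it slides down when pushed with 10 N and stays there: at first it holds the knob 5 to 8 mm off the rose, until the knob is pressed down.
- spindle_foot (a point): Point on the spindle's axis level with the door's face (30 mm above the cabinet top); the door's axes. Round it lies the black round base plate, fixed to the door: 45 mm across at the foot, 4.5 mm high, its rim sloping in to 38 mm across at the top.
- rose_center (a point): Cover rose: a loose round chrome cap, 50 mm across, 10 mm high, wall 2 mm, open below (46 mm inside, 7 mm deep), with a 20 mm hole in its flat top; 50 g. Site: its centre, half-way up (5 mm above its lower rim); z up. It lies right way up in the key tray. Seated, it covers the base plate with its rim on the door's face. The knob does not pass through it, so it goes on first.
- knob_center (a point): Chrome door knob, loose, 0.24 kg, 60 mm high, standing on the foot of its shank. Site: on its axis half-way up, 30 mm above the foot; z up, x along its long side. Head 62 mm (x) by 40 mm (y), round ends, flat parallel sides 22 mm long and upright from 34 to 52 mm above the foot; flat top at 60 mm. Shank 23 mm across. Home, its foot rests on the rose's top, 10 mm above the door's face.
- knob_foot (a point): Centre of the knob's flat foot (27 mm across), where the bore opens downwards; the knob's axes. The square bore, 10 x 10 mm and 28 mm deep with a closed end, has its sides parallel to the knob's x and y; its mouth is flared to 12.4 mm square over the lowest 1.2 mm.
- tray: Coral silicone key tray, fixed, 210 mm (x) by 150 mm (y), 18 mm high, walls 5 mm, floor 5 mm thick. Origin: centre of its underside; z up. The rose lies in its -x half, nearly midway across, the keys in its +x half.
- keys: Two keys on a split ring, flat in the tray's +x half, about 70 mm long overall and 6 mm high. Origin near their middle, on the tray floor. Leave alone.
- vase: White ceramic bud vase, 82 mm across, 152 mm high, standing beyond the tray. Origin: centre of its foot. Leave alone.
- tube: Stainless steel twist-cap tube, 37 mm across, 112 mm high, standing upright beyond the knob. Origin: centre of its foot. Leave alone.
- hook: Small grey plastic clip-on hook, about 45 x 40 mm and 18 mm high, lying on its side nearer the robot than the knob. Origin: about the centre of its underside. Leave alone.
Mind the look-alikes: they are no part of the job. Leave any orange or turquoise look-alike of the part that bears knob_center alone.

How it is judged:
On the way, in this order (a step that is already met when the one before it is completed fails the run):
1. the rose lies flat on the door over the base plate, round the spindle (horizontal distance between rose_center and spindle_tip below 0.005 m and height (world z) of rose_center below 0.037 m and angle between rose_center's own z axis and vertical below 0.08 rad), for 0.2 s.
2. the knob is on the square of the spindle (horizontal distance between knob_center and spindle_tip below 0.005 m and height (world z) of knob_center below 0.085 m and angle between the x axis of knob_center and the x axis of door_leaf, either way round below 0.25 rad), for 0.2 s.
At the end, for the whole second after the job is handed in: The rose lies flat on the door within 2 mm of its seat, centred on the spindle within 5 mm; the knob is on the spindle within 4 mm of its axis, home to within 2.5 mm of the rose, tilted under 0.1 rad, its long side within 0.25 rad of the door's long edge, released and at rest (all of step 1 and horizontal distance between knob_center and spindle_tip below 0.004 m and height (world z) of knob_center below 0.0725 m and angle between knob_center's own z axis and vertical below 0.1 rad and angle between the x axis of knob_center and the x axis of door_leaf, either way round below 0.25 rad and linear speed of knob below 0.02 m/s); the robot touches nothing.
It fails at once if the vase is shifted by more than 30 mm or tipped (distance of vase from where it was at the start of the episode above 0.03 m or angle between vase's own z axis and vertical above 0.4 rad).
It fails at once if the steel tube is shifted by more than 30 mm or tipped (distance of tube from where it was at the start of the episode above 0.03 m or angle between tube's own z axis and vertical above 0.4 rad).
It fails at once if the clip-on hook is shifted by more than 30 mm (distance of hook from where it was at the start of the episode above 0.03 m).
It fails at once if the keys are shifted by more than 30 mm (distance of keys from where it was at the start of the episode above 0.03 m).
It also fails if it takes over 58 s, if anything falls off the work surface, if the arm or the gripper's body presses on something with over 40 N, if the wrist force passes 120 N, or if a joint passes its speed limit or range.

### The arm

A 6-joint arm with a two-finger parallel gripper is mounted at the origin on the work surface. World frame = base frame: x ahead of the robot, y to its left, z up, the work surface at z = 0. Lengths are in m, angles in rad, forces in N, time in s.
With the tool pointing down it reaches from about 0.325 to 0.75 m from the base axis. Payload 7.6 kg.
Tool frame: the origin (TCP) lies at the very end of the fingers, on their centre line; the grasp point (between the pads) lies 19 mm behind it (grip_point_offset is the distance from the TCP to the grasp point, in m); z points along the fingers, y is the line along which they close (so a half turn about z gives the same grasp; the last joint's range is limited). The gripper opens to 85 mm and grips with 20 to 120 N. Pads are 22 mm wide; open, the fingers measure 114 mm over their backs; the gripper's body (76 mm by 85 mm) begins 54 mm behind the grasp point. The pads swing forward as they close: fully open they stand 13 mm farther back than shut.
Start: joints at [1.047, 0.052, 1.401, -0, 1.689, -0.07], TCP at [0.23, 0.472, 0.231] pointing down, gripper open.
Joint ranges: [-2.9, 2.9], [-0.91, 2.17], [0.12, 2.37], [-1.06, 4.2], [0.26, 2.73], [-2.93, 2.93]. Speed limits (rad/s): [2.57, 2.57, 3.01, 3.14, 3.14, 3.14].

### API

Orientations are given as a unit quaternion [x, y, z, w].
In Python, from plant import * gives the robot as it stands.
- The arm moves only by the shell command python3 -m jog 'ROWS'. ROWS is JSON, a list of rows, each an object of numbers: "gripper": the opening, from -1 (shut) to 1 (fully open), so that 0 is half open; "tx", "ty", "tz": the shift along the tool's x, y, z in m; "ax", "ay", "az": the turn, a rotation vector about the tool's x, y, z in rad. In form: [{"gripper": .., "tx": .., "ty": .., "tz": .., "ax": .., "ay": .., "az": ..}, ...]. A call has 1 to 10 rows; each row shifts and turns the commanded pose from where the row before left it, along the tool's axes as they then stand; what a row does not reach is not made up. A row lasts 1/10 s, in which the tool goes at most 50 mm and 8.59 degrees, less where a joint would pass 70% of its speed; a pose out of reach is approached as far as the arm can. A call with a gripper value outside its range is refused whole. The fingers move at their own pace and stop on an object; the grip force is fixed at half the most. Time passes only in rows, so rows that do not move let the fingers close. It gives the time, the measured TCP pose, the force, the opening and the grip force at its end, in the units of the state.
- read_state(): the state, without advancing time (a new reading comes with each control period).
- read_camera(name): name is "side" or "top" or "wrist"; returns the picture (384x512x3 uint8, red, green, blue); there is no depth.
- calibration(name): a dict with "mtx" (3x3 intrinsics, pixels), "R" (3x3) and "t" (3): a world point X has camera coordinates R X + t. Camera axes: x right, y down, z forward; pixel columns grow to the right and rows downward; lengths in m; the calibration is good to about 2 mm. The wrist camera is an equidistant fisheye: a pixel r from the principal point sees the ray r / f radians off the axis. A picture is of the moment at which its call begins: read the wrist's pose just before it. calibration takes no time and is no camera call; for the wrist camera it gives the pose at the moment of the call.
- sign_off(): hands the job in; it is judged then, once.
Trained networks look in the newest picture that a camera, given by its name, has taken for a name from the list of things; names that differ only in an ending like _2 or _b are one class to them, and where a whole thing is asked for, a point or a joint stands for the part that bears it (a point fixed in the world has none). Each returns a list of dicts, best first, with "conf" (0 to 1); they miss things now and then, are a little off and sometimes report something else, mostly with a low value. They report only what shows in the picture. A call takes as long as a camera call. They do not tell look-alikes from the thing itself.
- outline_of(camera, query): "mask" (384x512 bool, what is visible of it).
- pinpoint(camera, query): "at" ([x, y, z] in m, in world coordinates, good to about 4 mm: a listed point, or the origin of a listed thing).
The state is a dict: "clock": time; "q": joint angles; "joint_vel": joint speeds; "joint_torque": joint torques, N m; "tcp_pos": TCP position; "tool_rot": TCP orientation; "wrist_force": force on the tool from outside, world axes, zero at the start; "torque": the same for the moment, N m; "opening": finger opening in m; "gripper_force": force on a finger pad.
Only numpy, scipy, OpenCV 4.12 (cv2) and the standard library are available. Lean on these libraries where they do the work, as an engineer would, in place of code of your own. Each camera call takes 0.05 s, during which the arm holds its last target. There are 200 camera calls.

## Working session

There is one attempt and no reset: what is moved stays moved. The work goes in short steps, Python scripts to look and compute and a shell command to move; the robot and the scene stay as the last step left them, time stands still between calls to the robot, and variables do not carry over. Pictures are saved under pics/ and viewed, at most 10 in all, crops included, and the job is handed in when it is done.

```bash
mkdir -p pics; ls; python3 - <<'E'
from plant import *
import cv2,numpy as np
ims=[]
for c in ("side","top"):
    im=read_camera(c); cv2.imwrite(f"pics/{c}0.png",im[:,:,::-1])
    for n in ("knob_center","rose_center","spindle_tip","spindle_foot","door_leaf","tray","keys","hook","tube","vase","knob_foot"):
        print(c,n,[(round(d["conf"],2),np.round(d["at"],3).tolist()) for d in pinpoint(c,n)[:3]])
print(read_state())
for c in ("top","side"): k=calibration(c);print(k)
E
```

```text
pics
side knob_center [(0.92, [0.653, -0.094, 0.031]), (0.83, [0.497, 0.014, 0.027]), (0.81, [0.548, -0.079, 0.031])]
side rose_center [(0.79, [0.537, -0.287, 0.011])]
side spindle_tip [(0.51, [0.61, 0.154, 0.079])]
side spindle_foot [(0.7, [0.601, 0.253, -0.004]), (0.6, [0.614, 0.145, 0.032])]
side door_leaf []
side tray [(0.87, [0.571, -0.286, 0.005]), (0.51, [0.629, -0.274, 0.005])]
side keys [(0.64, [0.629, -0.274, 0.004]), (0.31, [0.546, -0.08, 0.0])]
side hook [(0.96, [0.386, -0.149, -0.003]), (0.6, [0.766, -0.117, 0.001])]
side tube [(0.95, [0.767, -0.116, 0.0])]
side vase [(0.9, [0.746, -0.23, 0.0])]
side knob_foot [(0.97, [0.495, 0.018, -0.001]), (0.86, [0.659, -0.091, -0.002]), (0.69, [0.543, -0.08, -0.001])]
top knob_center [(0.87, [0.496, 0.014, 0.027]), (0.55, [0.543, -0.079, 0.03])]
top rose_center [(0.62, [0.534, -0.288, 0.011])]
top spindle_tip [(0.73, [0.746, -0.227, -0.0]), (0.71, [0.548, -0.08, 0.031]), (0.56, [0.607, 0.151, 0.07])]
top spindle_foot [(0.91, [0.612, 0.15, 0.031]), (0.27, [0.385, -0.15, -0.001])]
top door_leaf [(0.96, [0.596, 0.249, 0.003]), (0.43, [
[... 1025 characters left out ...]
.        , 248.88627629],
       [  0.        , 481.00267907, 192.6260078 ],
       [  0.        ,   0.        ,   1.        ]]), 'R': array([[ 0.04838912, -0.99882248,  0.00348379],
       [-0.97572846, -0.04801551, -0.21365507],
       [ 0.21357077,  0.00693934, -0.97690295]]), 't': array([-0.05139378,  0.57983198,  1.16967506])}
{'mtx': array([[402.67472936,   0.        , 255.74657595],
       [  0.        , 402.67472936, 193.2843692 ],
       [  0.        ,   0.        ,   1.        ]]), 'R': array([[ 0.91120945, -0.41124778, -0.02392891],
       [-0.2859029 , -0.58952307, -0.7554615 ],
       [ 0.29657523,  0.69522501, -0.65475593]]), 't': array([-0.53329433,  0.20611167,  0.65797203])}
```

View pics/top0.png

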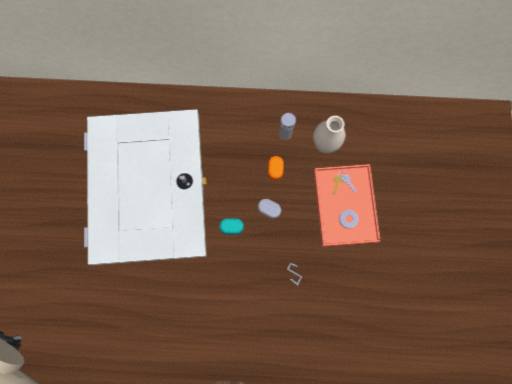

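View pics/side0.png

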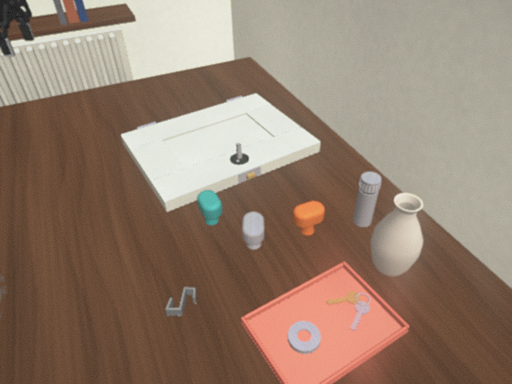

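Top view: the knob candidates are turquoise (232,226), chrome (269,208) and orange (276,167). By the description the knob is the chrome one. The only rose is at (349,219), the spindle is at about (185,181), and the keys are at (345,183). Next come a close crop to check the choice and precise measurements.

```bash
cat > h.py <<'E'
from plant import *
import cv2,numpy as np
from scipy.spatial.transform import Rotation as Ro
def rays(c,k,uv):
    uv=np.atleast_2d(np.asarray(uv,float)); M=k["mtx"]
    p=(uv-[M[0,2],M[1,2]])/[M[0,0],M[1,1]]
    if c=="wrist":
        r=np.linalg.norm(p,axis=1,keepdims=True)+1e-12
        d=np.hstack([p/r*np.sin(r),np.cos(r)])
    else: d=np.hstack([p,np.ones((len(p),1))])
    return -k["R"].T@k["t"], d@k["R"]
def plane(c,k,uv,z):
    o,d=rays(c,k,uv); return (o+d*((z-o[2])/d[:,2])[:,None])
def proj(c,k,X):
    X=np.atleast_2d(X); P=X@k["R"].T+k["t"]; M=k["mtx"]
    if c=="wrist":
        n=np.linalg.norm(P[:,:2],axis=1)+1e-12; th=np.arctan2(n,P[:,2]); p=P[:,:2]/n[:,None]*th[:,None]
    else: p=P[:,:2]/P[:,2:]
    return p*[M[0,0],M[1,1]]+[M[0,2],M[1,2]]
def contour(m):
    cs,_=cv2.findContours(m.astype(np.uint8),cv2.RETR_EXTERNAL,cv2.CHAIN_APPROX_NONE)
    return max(cs,key=cv2.contourArea)[:,0,:]
def rect(c,k,m,z):
    w=plane(c,k,contour(m),z)[:,:2]
    b=cv2.boxPoints(cv2.minAreaRect((w*1000).astype(np.float32)))/1000
    e=[b[1]-b[0],b[2]-b[1]]; L=[np.linalg.norm(v) for v in e]; i=int(np.argmax(L))
    a=(np.arctan2(e[i][1],e[i][0])+np.pi/2)%np.pi-np.pi/2
    return b.mean(0).round(4).tolist(),np.round(sorted(L),4).tolist(),round(float(a),3)
def goto(p,closeang=None):
    """rows' totals (tool axes) to TCP p, closing line at world angle closeang, tool staying vertical"""
    s=read_state(); R=Ro.from_quat(s["tool_rot"]); d=R.inv().apply(np.array(p)-s["tcp_pos"])
    a=0
    if closeang is not None:
        y=R.apply([0,1,0]); cur=np.arctan2(y[1],y[0]); a=-((closeang-cur+np.pi/2)%np.pi-np.pi/2)
    zt=R.apply([0,0,1]); cor=R.inv().apply(np.cross(zt,[0,0,-1]))
    print("t",s["clock"],"tcp",s["tcp_pos"].round(4),"tx,ty,tz",d.round(4),"az",round(a,3),"(tilt fix",cor.round(4),") q6",s["q"][5].round(2))
E
python3 - <<'E'
from h import *
im=read_camera("top"); k=calibration("top")
big=cv2.resize(im[140:250,215:325],None,fx=5,fy=5,interpolation=cv2.INTER_CUBIC)
cv2.imwrite("pics/crop1.png",big[:,:,::-1])
for n,z in (("door_leaf",.03),("knob_center",.045),("rose_center",.015),("tray",.018),("keys",.008),("spindle_foot",.034)):
    for d in outline_of("top",n)[:3]:
        m=d["mask"]; mm=np.argwhere(m).mean(0)
        print(n,round(d["conf"],2),"px",mm[::-1].round(0),"rgb",im[m].mean(0).round(0),rect("top",k,m,z))
E
```

```text
door_leaf 0.85 px [144. 187.] rgb [217. 222. 225.] ([0.5985000133514404, 0.2531000077724457], [0.3190999925136566, 0.4065000116825104], 0.121)
knob_center 0.73 px [231. 226.] rgb [ 34. 166. 162.] ([0.4959000051021576, 0.019899999722838402], [0.04129999876022339, 0.05889999866485596], -1.522)
knob_center 0.7 px [269. 209.] rgb [162. 163. 180.] ([0.5460000038146973, -0.07599999755620956], [0.041099999099969864, 0.05770000070333481], 1.146)
rose_center 0.53 px [348. 219.] rgb [180. 170. 188.] ([0.5353000164031982, -0.28679999709129333], [0.04529999941587448, 0.04800000041723251], -1.522)
tray 0.74 px [346. 206.] rgb [232. 133. 108.] ([0.5728999972343445, -0.2797999978065491], [0.15240000188350677, 0.210999995470047], 0.125)
keys 0.74 px [343. 181.] rgb [189. 162. 143.] ([0.6331999897956848, -0.27399998903274536], [0.04830000177025795, 0.05739999935030937], -1.471)
spindle_foot 0.63 px [144. 188.] rgb [218. 223. 226.] ([0.597000002861023, 0.25209999084472656], [0.3181000053882599, 0.40230000019073486], 0.121)
```

View pics/crop1.png

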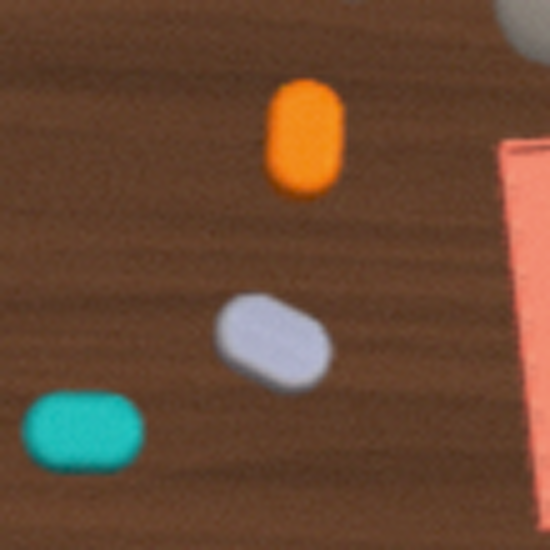

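The crop confirms it: the chrome knob is oblong, at (269,208), long side at about 1.15 rad. The orange and turquoise ones stay. I go above the rose first.

```bash
python3 -c "
from h import *
goto([.535,-.287,.20],1.696); goto([.40,.10,.23],1.696)
k=calibration('wrist');print(k['mtx'][0], (-k['R'].T@k['t']).round(3), k['R'].round(2))"
```

```text
t 1.55 tcp [0.2301 0.4719 0.2313] tx,ty,tz [-0.6067 -0.5484  0.0312] az -0.579 (tilt fix [ 0.0001 -0.     -0.    ] ) q6 -0.07
t 1.55 tcp [0.2301 0.4719 0.2313] tx,ty,tz [-0.3157 -0.2598  0.0013] az -0.579 (tilt fix [ 0.0001 -0.     -0.    ] ) q6 -0.07
[297.31863964   0.         257.61586345] [0.16  0.505 0.374] [[ 0.44  0.9   0.  ]
 [ 0.85 -0.42  0.31]
 [ 0.28 -0.13 -0.95]]
```

```bash
python3 -m jog '[{"tx":-0.03,"ty":-0.027},{"tx":-0.03,"ty":-0.027},{"tx":-0.03,"ty":-0.027},{"tx":-0.03,"ty":-0.027},{"tx":-0.03,"ty":-0.027},{"tx":-0.03,"ty":-0.027},{"tx":-0.03,"ty":-0.027},{"tx":-0.03,"ty":-0.027},{"tx":-0.03,"ty":-0.027},{"tx":-0.03,"ty":-0.027}]'
python3 -m jog '[{"tx":-0.03,"ty":-0.027},{"tx":-0.03,"ty":-0.027},{"tx":-0.03,"ty":-0.027},{"tx":-0.03,"ty":-0.027},{"tx":-0.03,"ty":-0.027},{"tx":-0.03,"ty":-0.027},{"az":-0.145},{"az":-0.145},{"az":-0.145},{"az":-0.145}]'
python3 - <<'E'
from h import *
goto([.535,-.287,.20],1.696)
im=read_camera("wrist"); k=calibration("wrist"); cv2.imwrite("pics/w1.png",im[:,:,::-1])
for n,z in (("rose_center",.015),("tray",.018),("keys",.008)):
    for d in outline_of("wrist",n)[:2]:
        print(n,d["conf"],rect("wrist",k,d["mask"],z))
    print([(p["conf"],p["at"]) for p in pinpoint("wrist",n)])
E
```

```text
t 1.55 tcp [0.2301 0.4719 0.2313] tx,ty,tz [-0.6067 -0.5484  0.0312] az -0.579 (tilt fix [ 0.0001 -0.     -0.    ] ) q6 -0.07
[]
[]
[]schema error: expected keys gripper, tx, ty, tz, ax, ay, az
schema error: expected keys gripper, tx, ty, tz, ax, ay, az
```

View pics/w1.png

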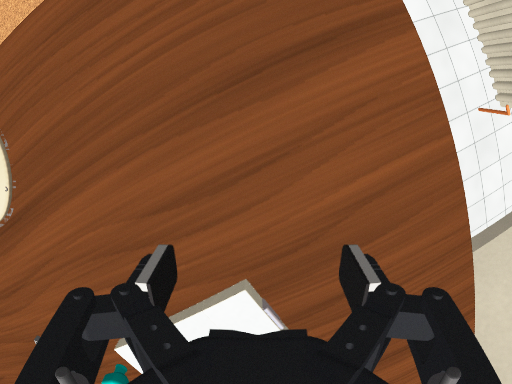

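The rows were refused because every key is required. The picture shows only the start pose, with the fingers at (160,265) and (360,265). I resend with full rows.

```bash
python3 -m jog '[{"gripper":1,"tx":-0.03,"ty":-0.027,"tz":0,"ax":0,"ay":0,"az":0},{"gripper":1,"tx":-0.03,"ty":-0.027,"tz":0,"ax":0,"ay":0,"az":0},{"gripper":1,"tx":-0.03,"ty":-0.027,"tz":0,"ax":0,"ay":0,"az":0},{"gripper":1,"tx":-0.03,"ty":-0.027,"tz":0,"ax":0,"ay":0,"az":0},{"gripper":1,"tx":-0.03,"ty":-0.027,"tz":0,"ax":0,"ay":0,"az":0},{"gripper":1,"tx":-0.03,"ty":-0.027,"tz":0,"ax":0,"ay":0,"az":0},{"gripper":1,"tx":-0.03,"ty":-0.027,"tz":0,"ax":0,"ay":0,"az":0},{"gripper":1,"tx":-0.03,"ty":-0.027,"tz":0,"ax":0,"ay":0,"az":0},{"gripper":1,"tx":-0.03,"ty":-0.027,"tz":0,"ax":0,"ay":0,"az":0},{"gripper":1,"tx":-0.03,"ty":-0.027,"tz":0,"ax":0,"ay":0,"az":0}]'
python3 -m jog '[{"gripper":1,"tx":-0.03,"ty":-0.027,"tz":0,"ax":0,"ay":0,"az":0},{"gripper":1,"tx":-0.03,"ty":-0.027,"tz":0,"ax":0,"ay":0,"az":0},{"gripper":1,"tx":-0.03,"ty":-0.027,"tz":0,"ax":0,"ay":0,"az":0},{"gripper":1,"tx":-0.03,"ty":-0.027,"tz":0,"ax":0,"ay":0,"az":0},{"gripper":1,"tx":-0.03,"ty":-0.027,"tz":0,"ax":0,"ay":0,"az":0},{"gripper":1,"tx":-0.03,"ty":-0.027,"tz":0,"ax":0,"ay":0,"az":0},{"gripper":1,"tx":0,"ty":0,"tz":0,"ax":0,"ay":0,"az":-0.145},{"gripper":1,"tx":0,"ty":0,"tz":0,"ax":0,"ay":0,"az":-0.145},{"gripper":1,"tx":0,"ty":0,"tz":0,"ax":0,"ay":0,"az":-0.145},{"gripper":1,"tx":0,"ty":0,"tz":0,"ax":0,"ay":0,"az":-0.145}]'
python3 - <<'E'
from h import *
goto([.535,-.287,.20],1.696)
im=read_camera("wrist"); k=calibration("wrist"); cv2.imwrite("pics/w2.png",im[:,:,::-1])
for n,z in (("rose_center",.015),("tray",.018),("keys",.008)):
    for d in outline_of("wrist",n)[:2]:
        print(n,d["conf"],rect("wrist",k,d["mask"],z))
    print([(p["conf"],p["at"]) for p in pinpoint("wrist",n)])
E
```

```text
clock: 2.9
tcp_pos: [0.3817, 0.0961, 0.2316]
tool_rot: [0.225, 0.974, 0.0, 0.0]
wrist_force: [0.6, 1.3, -0.4]
opening: 0.0856
gripper_force: 0.0
clock: 3.9
tcp_pos: [0.4722, -0.127, 0.2312]
tool_rot: [-0.066, 0.998, 0.0, -0.0]
wrist_force: [0.1, -0.0, -0.2]
opening: 0.0852
gripper_force: 0.0
t 3.9 tcp [ 0.4722 -0.127   0.2312] tx,ty,tz [-0.0412 -0.1669  0.0312] az 0.007 (tilt fix [ 0.0001 -0.      0.    ] ) q6 -2.04
rose_center 0.98 ([0.5361999869346619, -0.289000004529953], [0.05000000074505806, 0.051899999380111694], -1.415)
[(0.7, [0.5324, -0.2906, 0.0094])]
tray 0.64 ([0.5738000273704529, -0.28209999203681946], [0.1551000028848648, 0.21250000596046448], 0.128)
tray 0.25 ([0.609000027179718, 0.24789999425411224], [0.27399998903274536, 0.5097000002861023], 0.555)
[(0.82, [0.5713, -0.286, 0.0015]), (0.65, [0.6102, 0.1486, 0.0747])]
keys 0.46 ([0.5648999810218811, -0.07150000333786011], [0.053599998354911804, 0.07479999959468842], 1.046)
keys 0.45 ([0.6305999755859375, -0.29440000653266907], [0.015300000086426735, 0.043800000101327896], 0.454)
[(0.73, [0.6289, -0.2739, 0.0102])]
```

```bash
python3 -m jog '[{"gripper":1,"tx":-0.01,"ty":-0.04,"tz":0.025,"ax":0,"ay":0,"az":0},{"gripper":1,"tx":-0.01,"ty":-0.04,"tz":0.025,"ax":0,"ay":0,"az":0},{"gripper":1,"tx":-0.01,"ty":-0.04,"tz":0.025,"ax":0,"ay":0,"az":0},{"gripper":1,"tx":-0.011,"ty":-0.041,"tz":0.025,"ax":0,"ay":0,"az":0},{"gripper":1,"tx":0,"ty":-0.006,"tz":0.02,"ax":0,"ay":0,"az":0.007},{"gripper":1,"tx":0,"ty":0,"tz":0,"ax":0,"ay":0,"az":0}]'
python3 - <<'E'
from h import *
im=read_camera("wrist"); k=calibration("wrist"); cv2.imwrite("pics/w3.png",im[:,:,::-1])
ks=calibration("side"); kt=calibration("top")
for n,z in (("rose_center",.015),("tray",.018)):
    for d in outline_of("wrist",n)[:2]:
        print(n,d["conf"],rect("wrist",k,d["mask"],z))
    print([(p["conf"],p["at"]) for p in pinpoint("wrist",n)])
goto([.5355,-.2885,.005],1.696)
# ring hole: circle fit at top plane
d=outline_of("wrist","rose_center")
if d:
    m=d[0]["mask"]; w=plane("wrist",k,contour(m),.015)[:,:2]
    print(cv2.minEnclosingCircle((w*1000).astype(np.float32)), cv2.fitEllipse((w*1000).astype(np.float32)))
    # hole: interior non-mask within contour
    cs,h=cv2.findContours(m.astype(np.uint8),cv2.RETR_CCOMP,cv2.CHAIN_APPROX_NONE)
    for c,hh in zip(cs,h[0]):
        if hh[3]>=0 and len(c)>10: print("hole",cv2.fitEllipse((plane("wrist",k,c[:,0],.015)[:,:2]*1000).astype(np.float32)))
E
```

```text
clock: 4.85
tcp_pos: [0.5321, -0.2875, 0.1068]
tool_rot: [-0.058, 0.998, 0.002, -0.003]
wrist_force: [-0.4, 0.4, -1.1]
opening: 0.0853
gripper_force: 0.0
rose_center 0.84 ([0.5371999740600586, -0.29109999537467957], [0.050599999725818634, 0.05130000039935112], 0.849)
[(0.75, [0.5343, -0.2921, 0.014]), (0.44, [0.5422, -0.0821, -0.004])]
tray 0.97 ([0.57669997215271, -0.2849000096321106], [0.15219999849796295, 0.2143000066280365], 0.126)
[(0.97, [0.5752, -0.2863, -0.0002]), (0.27, [0.5383, -0.0796, -0.003])]
t 5.1 tcp [ 0.5347 -0.2869  0.1136] tx,ty,tz [-0.0003 -0.0015  0.1086] az -0.005 (tilt fix [-0.002   0.0028 -0.    ] ) q6 -2.24
((537.66162109375, -290.6864318847656), 26.518707275390625) ((537.5208129882812, -291.0035705566406), (49.999176025390625, 51.85908508300781), 92.9627456665039)
hole ((537.4461059570312, -291.18975830078125), (19.887205123901367, 21.17860984802246), 165.8002471923828)
```

View pics/w3.png

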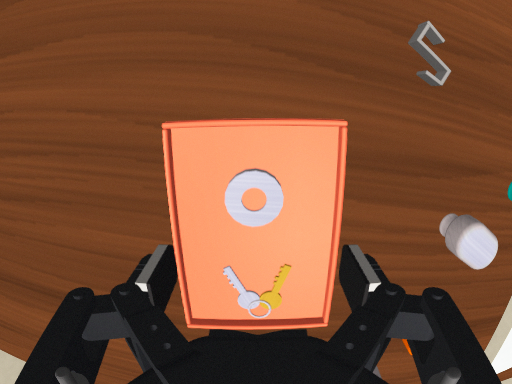

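The rose is at (254,198) in the tray, hole down the middle, and the keys are at (257,295). The arm was still settling, so I re-measure at rest.

```bash
cat >> h.py <<'E'
def ring(c="wrist",z=.015,n="rose_center"):
    k=calibration(c); im=read_camera(c); d=outline_of(c,n)
    if not d: return print("none")
    m=d[0]["mask"]
    cs,h=cv2.findContours(m.astype(np.uint8),cv2.RETR_CCOMP,cv2.CHAIN_APPROX_NONE)
    for q,hh in zip(cs,h[0]):
        if len(q)>15: e=cv2.fitEllipse((plane(c,k,q[:,0],z)[:,:2]*1000).astype(np.float32)); print("hole" if hh[3]>=0 else "outer",np.round(e[0],1),np.round(e[1],1))
E
python3 - <<'E'
from h import *
for i in range(2): ring()
ring("top")
goto([.5355,-.2885,.005],1.696)
k=calibration("wrist"); s=read_state(); print(proj("wrist",k,s["tcp_pos"]),s["joint_vel"].round(3))
E
```

```text
outer [ 535.4 -291.5] [48.8 50.8]
hole [ 535.7 -291.3] [19.3 20.9]
outer [ 535.5 -291.4] [49.5 50.3]
hole [ 535.5 -291.5] [19.7 20.6]
outer [ 538.3 -303.8] [16.  22.5]
t 5.45 tcp [ 0.534  -0.2872  0.1116] tx,ty,tz [-0.0013 -0.0015  0.1066] az -0.006 (tilt fix [-0.0003  0.0004 -0.    ] ) q6 -2.24
[[259.97792611 247.09828617]] [-0.002  0.004  0.001  0.    -0.001 -0.   ]
```

```bash
python3 -m jog '[{"gripper":1,"tx":-0.0015,"ty":-0.0035,"tz":0.02,"ax":0,"ay":0,"az":-0.006},{"gripper":1,"tx":0,"ty":0,"tz":0.03,"ax":0,"ay":0,"az":0},{"gripper":1,"tx":0,"ty":0,"tz":0.03,"ax":0,"ay":0,"az":0},{"gripper":1,"tx":0,"ty":0,"tz":0.02,"ax":0,"ay":0,"az":0},{"gripper":1,"tx":0,"ty":0,"tz":0.004,"ax":0,"ay":0,"az":0},{"gripper":1,"tx":0,"ty":0,"tz":0,"ax":0,"ay":0,"az":0},{"gripper":1,"tx":0,"ty":0,"tz":0,"ax":0,"ay":0,"az":0}]'
python3 -c "
from h import *
goto([.5355,-.2908,.005],1.696)"
```

```text
clock: 6.15
tcp_pos: [0.5366, -0.2911, 0.009]
tool_rot: [-0.063, 0.998, -0.001, 0.001]
wrist_force: [0.5, -0.5, 0.7]
opening: 0.0855
gripper_force: 0.0
t 6.15 tcp [ 0.5366 -0.2911  0.009 ] tx,ty,tz [0.0011 0.0005 0.004 ] az 0.0 (tilt fix [-0.0015  0.002   0.    ] ) q6 -2.25
```

```bash
python3 -m jog '[{"gripper":1,"tx":0,"ty":0,"tz":0.002,"ax":0,"ay":0,"az":0},{"gripper":0.4,"tx":0,"ty":0,"tz":0,"ax":0,"ay":0,"az":0},{"gripper":-0.2,"tx":0,"ty":0,"tz":0,"ax":0,"ay":0,"az":0},{"gripper":-0.2,"tx":0,"ty":0,"tz":0,"ax":0,"ay":0,"az":0},{"gripper":-0.2,"tx":0,"ty":0,"tz":0,"ax":0,"ay":0,"az":0},{"gripper":-0.2,"tx":0,"ty":0,"tz":0,"ax":0,"ay":0,"az":0}]'

```

```text
clock: 6.75
tcp_pos: [0.5363, -0.2909, 0.0066]
tool_rot: [-0.063, 0.998, -0.0, 0.001]
wrist_force: [-2.2, 0.9, 5.3]
opening: 0.047
gripper_force: 60.5
```

```bash
python3 -m jog '[{"gripper":-0.2,"tx":0,"ty":0,"tz":-0.01,"ax":0,"ay":0,"az":0},{"gripper":-0.2,"tx":0,"ty":0,"tz":-0.03,"ax":0,"ay":0,"az":0},{"gripper":-0.2,"tx":0,"ty":0,"tz":-0.04,"ax":0,"ay":0,"az":0},{"gripper":-0.2,"tx":0,"ty":0,"tz":-0.04,"ax":0,"ay":0,"az":0},{"gripper":-0.2,"tx":0,"ty":0,"tz":-0.02,"ax":0,"ay":0,"az":0},{"gripper":-0.2,"tx":0,"ty":0,"tz":0,"ax":0,"ay":0,"az":0},{"gripper":-0.2,"tx":0,"ty":0,"tz":0,"ax":0,"ay":0,"az":0},{"gripper":-0.2,"tx":0,"ty":0,"tz":0,"ax":0,"ay":0,"az":0}]'
python3 - <<'E'
from h import *
s=read_state(); R=Ro.from_quat(s["tool_rot"])
k=calibration("wrist"); im=read_camera("wrist"); cv2.imwrite("pics/w4.png",im[:,:,::-1])
z=s["tcp_pos"][2]+.008
for d in outline_of("wrist","rose_center")[:2]:
    m=d["mask"]; print(d["conf"],m.sum())
    cs,h=cv2.findContours(m.astype(np.uint8),cv2.RETR_CCOMP,cv2.CHAIN_APPROX_NONE)
    for q,hh in zip(cs,h[0]):
        if len(q)>15:
            P=R.inv().apply(plane("wrist",k,q[:,0],z)-s["tcp_pos"])*1000
            print("hole" if hh[3]>=0 else "outer",[np.round(v,1) for v in cv2.fitEllipse(P[:,:2].astype(np.float32))])
goto([.61,.149,.14],1.696)
E
```

```text
clock: 7.55
tcp_pos: [0.535, -0.2901, 0.1432]
tool_rot: [-0.063, 0.998, 0.001, -0.001]
wrist_force: [-0.7, -0.1, -0.4]
opening: 0.0467
gripper_force: 61.6
0.58 5516
outer [array([ 1.2, -1.3]), array([47.6, 53.5]), np.float64(90.7)]
hole [array([ 0.1, -1.3]), array([20.1, 21. ]), np.float64(5.2)]
t 7.65 tcp [ 0.5351 -0.2902  0.1433] tx,ty,tz [-0.1292  0.4264  0.0039] az 0.0 (tilt fix [ 0.0022 -0.0025  0.    ] ) q6 -2.25
```

View pics/w4.png

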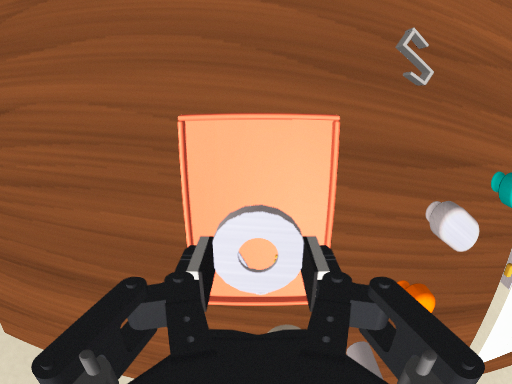

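The rose is held level, hole at (258,255), within about 1 mm of the tool axis. I move so the spindle lies under the camera.

```bash
python3 -m jog '[{"gripper":-0.2,"tx":-0.018,"ty":0.038,"tz":0,"ax":0,"ay":0,"az":0},{"gripper":-0.2,"tx":-0.018,"ty":0.038,"tz":0,"ax":0,"ay":0,"az":0},{"gripper":-0.2,"tx":-0.018,"ty":0.038,"tz":0,"ax":0,"ay":0,"az":0},{"gripper":-0.2,"tx":-0.018,"ty":0.038,"tz":0,"ax":0,"ay":0,"az":0},{"gripper":-0.2,"tx":-0.018,"ty":0.038,"tz":0,"ax":0,"ay":0,"az":0},{"gripper":-0.2,"tx":-0.018,"ty":0.038,"tz":0,"ax":0,"ay":0,"az":0},{"gripper":-0.2,"tx":-0.018,"ty":0.038,"tz":0,"ax":0,"ay":0,"az":0},{"gripper":-0.2,"tx":-0.018,"ty":0.038,"tz":0,"ax":0,"ay":0,"az":0},{"gripper":-0.2,"tx":-0.018,"ty":0.038,"tz":0,"ax":0,"ay":0,"az":0},{"gripper":-0.2,"tx":-0.018,"ty":0.038,"tz":0,"ax":0,"ay":0,"az":0}]'
python3 -m jog '[{"gripper":-0.2,"tx":-0.018,"ty":0.038,"tz":0,"ax":0,"ay":0,"az":0},{"gripper":-0.2,"tx":0,"ty":0,"tz":0,"ax":0,"ay":0,"az":0},{"gripper":-0.2,"tx":0,"ty":0,"tz":0,"ax":0,"ay":0,"az":0},{"gripper":-0.2,"tx":0,"ty":0,"tz":0,"ax":0,"ay":0,"az":0}]'
python3 - <<'E'
from h import *
s=read_state()
k=calibration("wrist"); im=read_camera("wrist"); cv2.imwrite("pics/w5.png",im[:,:,::-1])
for n in ("spindle_tip","spindle_foot"): print(n,[(p["conf"],p["at"],proj("wrist",k,p["at"]).round(0)) for p in pinpoint("wrist",n)])
for d in outline_of("wrist","door_leaf")[:1]: print(d["conf"],rect("wrist",k,d["mask"],.03))
goto([.61,.149,.14],1.696)
u,v=proj("wrist",k,[.61,.15,.05])[0].astype(int); print(u,v)
cv2.imwrite("pics/c5.png",cv2.resize(im[max(v-60,0):v+60,max(u-70,0):u+70],None,fx=5,fy=5,interpolation=cv2.INTER_CUBIC)[:,:,::-1])
E
```

```text
clock: 8.65
tcp_pos: [0.6668, 0.1106, 0.144]
tool_rot: [-0.063, 0.998, -0.0, -0.001]
wrist_force: [1.2, -1.4, -1.1]
opening: 0.0463
gripper_force: 61.7
clock: 9.05
tcp_pos: [0.6798, 0.1478, 0.1445]
tool_rot: [-0.062, 0.998, -0.0, -0.001]
wrist_force: [-0.3, -1.4, -0.9]
opening: 0.0466
gripper_force: 61.7
spindle_tip [(0.43, [0.6108, 0.1482, 0.0738], array([[272., 112.]]))]
spindle_foot [(0.64, [0.6097, 0.1523, 0.0261], array([[274., 109.]]))]
0.8 ([0.6215999722480774, 0.2563999891281128], [0.32190001010894775, 0.35830000042915344], 0.113)
t 9.25 tcp [0.68   0.1477 0.1456] tx,ty,tz [0.0693 0.01   0.0056] az -0.002 (tilt fix [ 0.      0.0003 -0.    ] ) q6 -1.53
272 110
```

View pics/c5.png

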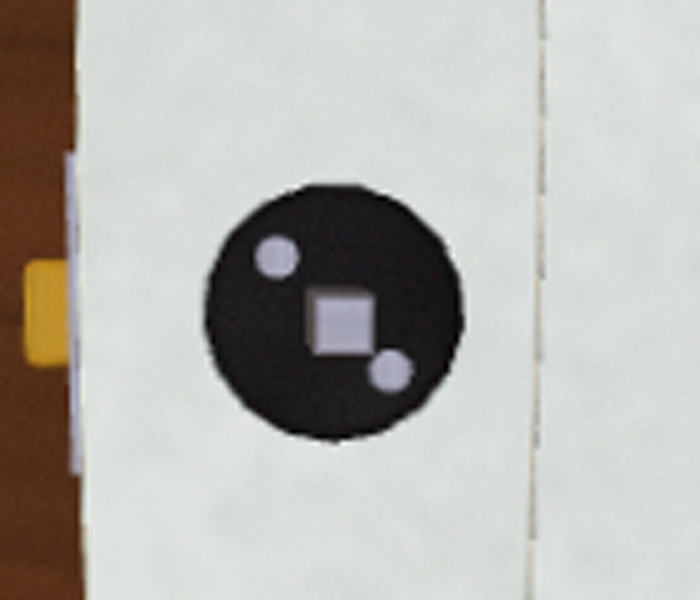

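The spindle's top is at crop (344,325), picture pixel (270.8,115). The base plate is centred near (269,112) and the sunk-panel line runs from (310,50) to (308,168). I compute positions and the door yaw from these.

```bash
python3 - <<'E'
from h import *
s=read_state(); R=Ro.from_quat(s["tool_rot"]); k=calibration("wrist")
im=cv2.imread("pics/w5.png"); g=im.max(2)[50:170,202:342]
n,l,st,c=cv2.connectedComponentsWithStats((g<70).astype(np.uint8)); i=1+np.argmax(st[1:,4]); q=contour(cv2.morphologyEx((l==i).astype(np.uint8),cv2.MORPH_CLOSE,np.ones((15,15))))+[202,50]
P=plane("wrist",k,q,.031)[:,:2]; e=cv2.fitEllipse((P*1000).astype(np.float32)); print("plate",e)
pf=np.r_[np.array(e[0])/1000]
sq=(im.min(2)[107:123,260:282]>120).astype(np.uint8); n,l,st,c=cv2.connectedComponentsWithStats(sq)
for j in range(1,n): print("blob",c[j]+[260,107],st[j,4])
for z in (.073,.0745,.076): print("tip",z,plane("wrist",k,[270.5,114.7],z)[0].round(4))
a=plane("wrist",k,[[310,50],[308,168]],.03); d=a[0]-a[1]; print("line ang",np.arctan2(d[1],d[0]))
print("tool frame plate",R.inv().apply(np.r_[pf,.03]-s["tcp_pos"]).round(4))
E
```

```text
plate ((613.1912231445312, 147.52328491210938), (43.15932083129883, 43.54344940185547), 105.29379272460938)
blob [269.95495495 114.54954955] 111
blob [279.14285714 121.07142857] 14
tip 0.073 [0.6132 0.1475 0.073 ]
tip 0.0745 [0.6131 0.1474 0.0745]
tip 0.076 [0.613  0.1474 0.076 ]
line ang -3.01415290270862
tool frame plate [0.0664 0.0081 0.1156]
```

```bash
python3 -m jog '[{"gripper":-0.2,"tx":0.033,"ty":0.005,"tz":0,"ax":0,"ay":0,"az":0},{"gripper":-0.2,"tx":0.0333,"ty":0.0047,"tz":0,"ax":0,"ay":0,"az":0},{"gripper":-0.2,"tx":0,"ty":0,"tz":0.03,"ax":0,"ay":0,"az":0},{"gripper":-0.2,"tx":0,"ty":0,"tz":0.02,"ax":0,"ay":0,"az":0},{"gripper":-0.2,"tx":0,"ty":0,"tz":0,"ax":0,"ay":0,"az":0},{"gripper":-0.2,"tx":0,"ty":0,"tz":0,"ax":0,"ay":0,"az":0},{"gripper":-0.2,"tx":0,"ty":0,"tz":0,"ax":0,"ay":0,"az":0},{"gripper":-0.2,"tx":0,"ty":0,"tz":0,"ax":0,"ay":0,"az":0}]'
cat >> h.py <<'E'
def spin_in_hole(name,ztip=.0745):
    s=read_state(); R=Ro.from_quat(s["tool_rot"]); k=calibration("wrist"); im=read_camera("wrist")
    u,v=proj("wrist",k,s["tcp_pos"])[0].astype(int)
    cv2.imwrite(name,cv2.resize(im[v-45:v+45,u-60:u+60],None,fx=5,fy=5,interpolation=cv2.INTER_CUBIC)[:,:,::-1]); print("crop0",u-60,v-45)
    print("tcp",s["tcp_pos"].round(4),s["tool_rot"].round(4))
E
python3 -c "
from h import *
goto([.6135,.1495,.05],1.696)
spin_in_hole('pics/c6.png')"
```

```text
clock: 10.05
tcp_pos: [0.6139, 0.1502, 0.097]
tool_rot: [-0.062, 0.998, 0.0, 0.001]
wrist_force: [0.1, -0.4, -1.4]
opening: 0.0465
gripper_force: 61.7
t 10.05 tcp [0.6139 0.1502 0.097 ] tx,ty,tz [ 0.0006 -0.0006  0.0469] az -0.0 (tilt fix [0.0002 0.0026 0.    ] ) q6 -1.51
crop0 199 202
tcp [0.6139 0.1502 0.097 ] [-6.24e-02  9.98e-01  2.00e-04  1.30e-03]
```

View pics/c6.png

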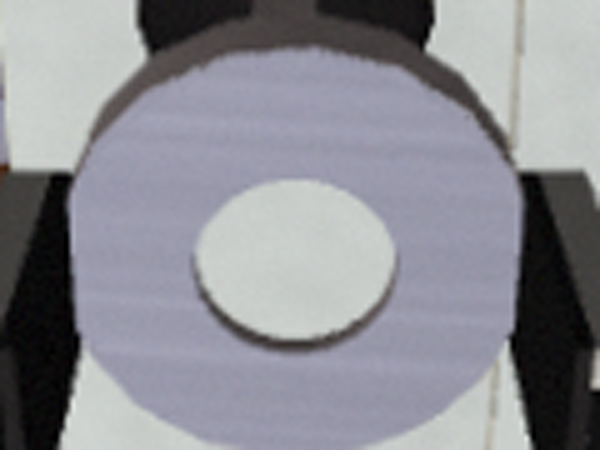

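Rose hole at crop (297,262). The spindle and plate show behind it, centred at about x 285-287, so I compare both in tool coordinates.

```bash
python3 - <<'E'
from h import *
s=read_state(); R=Ro.from_quat(s["tool_rot"]); k=calibration("wrist")
def T(u,v,z): 
    p=plane("wrist",k,[199+u/5,202+v/5],z)[0]; print((R.inv().apply(p-s["tcp_pos"])*1000).round(1), (p*1000).round(1))
zt=s["tcp_pos"][2]+.0085
T(297,259,zt)
for u in (250,320): T(u,5,.06)
for u in (138,436): T(u,15,.032)
goto([.6135,.1495,.05],1.696)
E
```

```text
[ 0.7 -0.9 -8.5] [613.2 149.2 105.2]
[12.3 -6.8 36.6] [602.5 142.   60. ]
[12.2  2.2 36.6] [601.4 150.9  60. ]
[  0.4 -24.4  64.7] [616.5 125.9  32. ]
[ 0.3 20.2 64.7] [611.  170.2  32. ]
t 10.1 tcp [0.6137 0.1502 0.0967] tx,ty,tz [ 0.0004 -0.0007  0.0467] az -0.0 (tilt fix [ 0.0002  0.0022 -0.    ] ) q6 -1.51
```

```bash
python3 -m jog '[{"gripper":-0.2,"tx":0.0003,"ty":-0.0008,"tz":0.012,"ax":0,"ay":0.002,"az":0},{"gripper":-0.2,"tx":0,"ty":0,"tz":0.012,"ax":0,"ay":0,"az":0},{"gripper":-0.2,"tx":0,"ty":0,"tz":0.012,"ax":0,"ay":0,"az":0},{"gripper":-0.2,"tx":0,"ty":0,"tz":0,"ax":0,"ay":0,"az":0},{"gripper":-0.2,"tx":0,"ty":0,"tz":0,"ax":0,"ay":0,"az":0},{"gripper":-0.2,"tx":0,"ty":0,"tz":0,"ax":0,"ay":0,"az":0}]'
python3 -c "
from h import *
goto([.6135,.1495,.034],1.696)
spin_in_hole('pics/c7.png')"
```

```text
clock: 10.7
tcp_pos: [0.6131, 0.1494, 0.0598]
tool_rot: [-0.063, 0.998, 0.0, -0.001]
wrist_force: [0.2, -0.7, -0.1]
opening: 0.0467
gripper_force: 61.7
t 10.7 tcp [0.6131 0.1494 0.0598] tx,ty,tz [-0.0004  0.      0.0258] az 0.0 (tilt fix [ 0.0001 -0.0011 -0.    ] ) q6 -1.52
crop0 199 202
tcp [0.6131 0.1494 0.0598] [-6.26e-02  9.98e-01  0.00e+00 -5.00e-04]
```

View pics/c7.png

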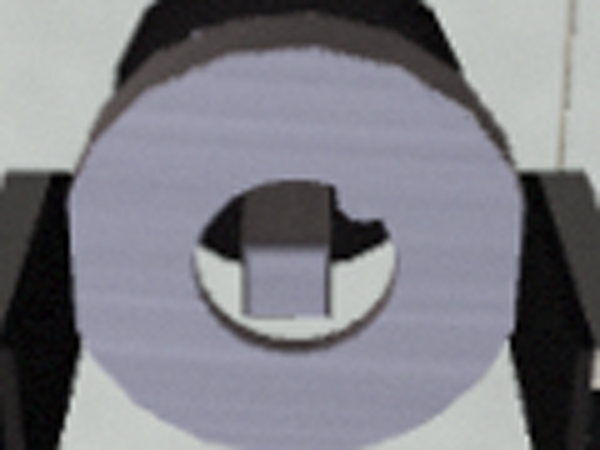

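The spindle's top face is at crop (286,282), hole centre (297,262). I compute the offset between them.

```bash
python3 - <<'E'
from h import *
s=read_state(); R=Ro.from_quat(s["tool_rot"]); k=calibration("wrist")
def T(u,v,z): 
    p=plane("wrist",k,[199+u/5,202+v/5],z)[0]; print((R.inv().apply(p-s["tcp_pos"])*1000).round(1), (p*1000).round(1))
T(297,261,s["tcp_pos"][2]+.0084)
for z in (.073,.0745,.076): T(286.5,282,z)
for u in (243,329): T(u,282,.073)
E
```

```text
[ 0.4 -0.9 -8.4] [613.  148.5  68.4]
[  0.5  -2.  -13. ] [612.9 147.4  73. ]
[  1.4  -2.  -14.5] [612.  147.3  74.5]
[  2.3  -2.  -16. ] [611.2 147.2  76. ]
[  0.5  -6.4 -13. ] [613.5 143.1  73. ]
[  0.5   2.3 -13. ] [612.4 151.7  73. ]
```

```bash
python3 -m jog '[{"gripper":-0.2,"tx":0.0002,"ty":-0.0011,"tz":0.01,"ax":0,"ay":0,"az":0},{"gripper":-0.2,"tx":0,"ty":0,"tz":0.01,"ax":0,"ay":0,"az":0},{"gripper":-0.2,"tx":0,"ty":0,"tz":0.004,"ax":0,"ay":0,"az":0},{"gripper":-0.2,"tx":0,"ty":0,"tz":0.002,"ax":0,"ay":0,"az":0},{"gripper":-0.2,"tx":0,"ty":0,"tz":0,"ax":0,"ay":0,"az":0},{"gripper":-0.2,"tx":0,"ty":0,"tz":0,"ax":0,"ay":0,"az":0}]'; python3 -m jog '[{"gripper":-0.2,"tx":0,"ty":0,"tz":0.001,"ax":0,"ay":0,"az":0},{"gripper":-0.2,"tx":0,"ty":0,"tz":0.001,"ax":0,"ay":0,"az":0},{"gripper":-0.2,"tx":0,"ty":0,"tz":0,"ax":0,"ay":0,"az":0}]'
```

```text
clock: 11.35
tcp_pos: [0.6129, 0.1483, 0.0336]
tool_rot: [-0.063, 0.998, -0.0, -0.001]
wrist_force: [0.3, -0.5, -1.0]
opening: 0.0468
gripper_force: 61.7
clock: 11.65
tcp_pos: [0.6128, 0.1483, 0.0316]
tool_rot: [-0.063, 0.998, 0.0, -0.001]
wrist_force: [-0.3, 0.4, 1.7]
opening: 0.047
gripper_force: 61.8
```

The rose reached seat height with almost no force. I release, rise and check.

```bash
python3 -m jog '[{"gripper":0.2,"tx":0,"ty":0,"tz":0,"ax":0,"ay":0,"az":0},{"gripper":1,"tx":0,"ty":0,"tz":0,"ax":0,"ay":0,"az":0},{"gripper":1,"tx":0,"ty":0,"tz":0,"ax":0,"ay":0,"az":0},{"gripper":1,"tx":0,"ty":0,"tz":-0.01,"ax":0,"ay":0,"az":0},{"gripper":1,"tx":0,"ty":0,"tz":-0.04,"ax":0,"ay":0,"az":0},{"gripper":1,"tx":0,"ty":0,"tz":-0.05,"ax":0,"ay":0,"az":0},{"gripper":1,"tx":-0.03,"ty":0,"tz":-0.03,"ax":0,"ay":0,"az":0},{"gripper":1,"tx":0,"ty":0,"tz":0,"ax":0,"ay":0,"az":0},{"gripper":1,"tx":0,"ty":0,"tz":0,"ax":0,"ay":0,"az":0},{"gripper":1,"tx":0,"ty":0,"tz":0,"ax":0,"ay":0,"az":0}]'
python3 - <<'E'
from h import *
ring(z=.04)
im=read_camera("wrist");cv2.imwrite("pics/w8.png",im[:,:,::-1]);k=calibration("wrist")
# dark (plate) pixels near the expected rose
u,v=proj("wrist",k,[.613,.1475,.04])[0].astype(int); c=im[v-30:v+30,u-30:u+30].max(2); print("uv",u,v,"dark px",(c<60).sum())
print([(p["conf"],np.round(p["at"],4)) for n in ("rose_center","spindle_tip") for p in pinpoint("wrist",n)[:2]])
read_camera("side")
print([(p["conf"],np.round(p["at"],4)) for n in ("rose_center","knob_center") for p in pinpoint("side",n)[:3]])
goto([.546,-.08,.17],1.146-np.pi/2)
E
```

```text
clock: 12.65
tcp_pos: [0.6417, 0.1519, 0.1597]
tool_rot: [-0.063, 0.998, -0.0, -0.002]
wrist_force: [-0.6, -0.4, -0.5]
opening: 0.086
gripper_force: 0.0
outer [612.8 147. ] [48.7 49.4]
hole [613.9 147.4] [21.  23.8]
uv 258 153 dark px 212
[(0.56, array([0.6091, 0.1469, 0.0364])), (0.68, array([0.6092, 0.1485, 0.0705]))]
[(0.63, array([0.6121, 0.1503, 0.0348])), (0.81, array([ 0.5492, -0.076 ,  0.0289])), (0.55, array([ 0.6542, -0.0927,  0.0299])), (0.16, array([ 0.5693, -0.2859,  0.0036]))]
t 13.05 tcp [0.6425 0.152  0.161 ] tx,ty,tz [ 0.1248 -0.2181 -0.0087] az -1.021 (tilt fix [ 0.0001 -0.0024 -0.    ] ) q6 -1.52
```

```bash
python3 -m jog '[{"gripper":1,"tx":0.0208,"ty":-0.0364,"tz":0,"ax":0,"ay":0,"az":0},{"gripper":1,"tx":0.0208,"ty":-0.0364,"tz":0,"ax":0,"ay":0,"az":0},{"gripper":1,"tx":0.0208,"ty":-0.0364,"tz":0,"ax":0,"ay":0,"az":0},{"gripper":1,"tx":0.0208,"ty":-0.0364,"tz":0,"ax":0,"ay":0,"az":0},{"gripper":1,"tx":0.0208,"ty":-0.0364,"tz":0,"ax":0,"ay":0,"az":0},{"gripper":1,"tx":0.0208,"ty":-0.0364,"tz":0,"ax":0,"ay":0,"az":0},{"gripper":1,"tx":0,"ty":0,"tz":0,"ax":0,"ay":0,"az":0.14},{"gripper":1,"tx":0,"ty":0,"tz":0,"ax":0,"ay":0,"az":0.14},{"gripper":1,"tx":0,"ty":0,"tz":0,"ax":0,"ay":0,"az":0.14},{"gripper":1,"tx":0,"ty":0,"tz":0,"ax":0,"ay":0,"az":0.14}]'
python3 -m jog '[{"gripper":1,"tx":0,"ty":0,"tz":0,"ax":0,"ay":0,"az":0.14},{"gripper":1,"tx":0,"ty":0,"tz":0,"ax":0,"ay":0,"az":0.14},{"gripper":1,"tx":0,"ty":0,"tz":0,"ax":0,"ay":0,"az":0.14},{"gripper":1,"tx":0,"ty":0,"tz":0,"ax":0,"ay":0,"az":0.14},{"gripper":1,"tx":0,"ty":0,"tz":0,"ax":0,"ay":0,"az":0.14},{"gripper":1,"tx":0,"ty":0,"tz":0,"ax":0,"ay":0,"az":0.14},{"gripper":1,"tx":0,"ty":0,"tz":0,"ax":0,"ay":0,"az":0.14},{"gripper":1,"tx":0,"ty":0,"tz":0,"ax":0,"ay":0,"az":0.14},{"gripper":1,"tx":0,"ty":0,"tz":0,"ax":0,"ay":0,"az":0.14},{"gripper":1,"tx":0,"ty":0,"tz":0,"ax":0,"ay":0,"az":0.14}]'
python3 -m jog '[{"gripper":1,"tx":0,"ty":0,"tz":0,"ax":0,"ay":0,"az":0.14},{"gripper":1,"tx":0,"ty":0,"tz":0,"ax":0,"ay":0,"az":0},{"gripper":1,"tx":0,"ty":0,"tz":0,"ax":0,"ay":0,"az":0},{"gripper":1,"tx":0,"ty":0,"tz":0,"ax":0,"ay":0,"az":0}]'
cat >> h.py <<'E'
def knob():
    s=read_state(); k=calibration("wrist"); im=read_camera("wrist"); cv2.imwrite("pics/w9.png",im[:,:,::-1])
    for d in outline_of("wrist","knob_center")[:3]:
        m=d["mask"]; print(round(d["conf"],2),im[m].mean(0).round(0),np.argwhere(m).mean(0)[::-1].round(0),rect("wrist",k,m,.052))
    print([(p["conf"],np.round(p["at"],4)) for n in ("knob_center","knob_foot") for p in pinpoint("wrist",n)[:3]])
E
python3 -c "
from h import *
knob(); goto([.546,-.08,.03],1.146-np.pi/2)"
```

```text
clock: 14.05
tcp_pos: [0.5461, -0.0804, 0.1616]
tool_rot: [0.219, 0.976, -0.0, -0.001]
wrist_force: [0.6, -0.3, -0.4]
opening: 0.0855
gripper_force: 0.0
clock: 15.05
tcp_pos: [0.5461, -0.0803, 0.1616]
tool_rot: [0.796, 0.606, -0.001, -0.0]
wrist_force: [0.2, 0.3, 0.4]
opening: 0.0855
gripper_force: 0.0
clock: 15.45
tcp_pos: [0.5461, -0.0803, 0.1615]
tool_rot: [0.834, 0.552, -0.001, -0.0]
wrist_force: [-0.2, 0.2, 1.0]
opening: 0.0852
gripper_force: 0.0
0.8 [239. 147.   0.] [370. 152.] ([0.6557000279426575, -0.0892999991774559], [0.04540000110864639, 0.06560000032186508], -0.056)
0.79 [218. 214. 221.] [257. 184.] ([0.5482000112533569, -0.07829999923706055], [0.03999999910593033, 0.06419999897480011], 1.146)
0.75 [  0. 215. 207.] [163. 112.] ([0.4984999895095825, 0.016100000590085983], [0.044599998742341995, 0.06109999865293503], -1.497)
[(0.74, array([ 0.5443, -0.0809,  0.0302])), (0.7, array([0.4976, 0.0148, 0.0331])), (0.61, array([ 0.6546, -0.088 ,  0.0283])), (0.61, array([0.4966, 0.0142, 0.0029])), (0.57, array([ 6.556e-01, -8.980e-02,  1.000e-04]))]
t 15.65 tcp [ 0.5461 -0.0803  0.1614] tx,ty,tz [0.0003 0.     0.1314] az 0.022 (tilt fix [-0.0018  0.0009 -0.    ] ) q6 0.19
```

```bash
python3 -m jog '[{"gripper":1,"tx":0.0015,"ty":0.0016,"tz":0,"ax":0,"ay":0,"az":0.022},{"gripper":1,"tx":0,"ty":0,"tz":0.04,"ax":0,"ay":0,"az":0},{"gripper":1,"tx":0,"ty":0,"tz":0.04,"ax":0,"ay":0,"az":0},{"gripper":1,"tx":0,"ty":0,"tz":0.03,"ax":0,"ay":0,"az":0},{"gripper":1,"tx":0,"ty":0,"tz":0.02,"ax":0,"ay":0,"az":0},{"gripper":1,"tx":0,"ty":0,"tz":0.0075,"ax":0,"ay":0,"az":0},{"gripper":1,"tx":0,"ty":0,"tz":0,"ax":0,"ay":0,"az":0},{"gripper":0.4,"tx":0,"ty":0,"tz":0,"ax":0,"ay":0,"az":0},{"gripper":0.1,"tx":0,"ty":0,"tz":0,"ax":0,"ay":0,"az":0},{"gripper":-0.4,"tx":0,"ty":0,"tz":0,"ax":0,"ay":0,"az":0}]'
python3 -m jog '[{"gripper":-0.4,"tx":0,"ty":0,"tz":0,"ax":0,"ay":0,"az":0},{"gripper":-0.4,"tx":0,"ty":0,"tz":0,"ax":0,"ay":0,"az":0},{"gripper":-0.4,"tx":0,"ty":0,"tz":0,"ax":0,"ay":0,"az":0},{"gripper":-0.4,"tx":0,"ty":0,"tz":0,"ax":0,"ay":0,"az":0}]'
```

```text
clock: 16.65
tcp_pos: [0.5486, -0.0796, 0.0252]
tool_rot: [0.841, 0.542, -0.0, 0.0]
wrist_force: [-1.8, 0.5, 0.7]
opening: 0.0438
gripper_force: 0.5
clock: 17.05
tcp_pos: [0.5485, -0.0796, 0.0253]
tool_rot: [0.841, 0.542, -0.0, 0.0]
wrist_force: [-3.1, 0.9, 6.2]
opening: 0.0391
gripper_force: 60.0
```

```bash
python3 -m jog '[{"gripper":-0.4,"tx":0,"ty":0,"tz":-0.01,"ax":0,"ay":0,"az":0},{"gripper":-0.4,"tx":0,"ty":0,"tz":-0.03,"ax":0,"ay":0,"az":0},{"gripper":-0.4,"tx":0,"ty":0,"tz":-0.04,"ax":0,"ay":0,"az":0},{"gripper":-0.4,"tx":0,"ty":0,"tz":-0.04,"ax":0,"ay":0,"az":0},{"gripper":-0.4,"tx":0,"ty":0,"tz":0,"ax":0,"ay":0,"az":0},{"gripper":-0.4,"tx":0,"ty":0,"tz":0,"ax":0,"ay":0,"az":0},{"gripper":-0.4,"tx":0,"ty":0,"tz":0,"ax":0,"ay":0,"az":0}]'
cat >> h.py <<'E'
def held():
    s=read_state(); R=Ro.from_quat(s["tool_rot"]); k=calibration("wrist"); im=read_camera("wrist"); cv2.imwrite("pics/w10.png",im[:,:,::-1])
    for d in outline_of("wrist","knob_center")[:3]:
        m=d["mask"]; q=contour(m)
        P=R.inv().apply(plane("wrist",k,q,s["tcp_pos"][2]+.060-.0253)-s["tcp_pos"])[:,:2]*1000
        r=cv2.minAreaRect(P.astype(np.float32)); print(round(d["conf"],2),im[m].mean(0).round(0),np.argwhere(m).mean(0)[::-1].round(0),"tool rect",np.round(r[0],1),np.round(r[1],1),round(r[2],1),"x range",P[:,0].min().round(1),P[:,0].max().round(1),"y",P[:,1].min().round(1),P[:,1].max().round(1))
    for n in ("knob_center","knob_foot"):
        for p in pinpoint("wrist",n)[:2]: print(n,p["conf"],np.round(R.inv().apply(np.array(p["at"])-s["tcp_pos"])*1000,1))
E
python3 -c "
from h import *
held(); goto([.613,.148,.145],0.125-np.pi/2)"
```

```text
clock: 17.75
tcp_pos: [0.5472, -0.0793, 0.1422]
tool_rot: [0.841, 0.542, -0.002, -0.002]
wrist_force: [-0.3, 0.3, -3.9]
opening: 0.0393
gripper_force: 61.2
0.96 [  3. 188. 176.] [154. 118.] tool rect [ 72.6 -37.7] [21.9 28.4] 65.0 x range 58.4 85.9 y -50.9 -25.5
0.9 [186. 182. 193.] [258. 264.] tool rect [6.5 1.4] [66.6 37.2] 0.0 x range -26.8 39.9 y -17.2 20.0
0.76 [232. 126.   0.] [376. 155.] tool rect [58.1 48.4] [30.8 21.2] 70.7 x range 46.4 69.5 y 32.9 63.5
knob_center 0.77 [ 67.7 -85.6 109.6]
knob_center 0.73 [ 39.8 101.4 114. ]
knob_foot 0.72 [ 68.7 -83.4 140.9]
knob_foot 0.58 [ 39.2 103.1 140.3]
t 17.95 tcp [ 0.5475 -0.0794  0.1425] tx,ty,tz [ 0.2341 -0.0344 -0.0027] az 1.02 (tilt fix [-0.0043  0.0015 -0.    ] ) q6 0.22
```

The knob is held and its near end fits a centred grip. I carry it beside the spindle, so the camera looks straight at it, and turn.

```bash
python3 -m jog '[{"gripper":-0.4,"tx":0.0403,"ty":-0.0177,"tz":0,"ax":0,"ay":0,"az":0},{"gripper":-0.4,"tx":0.0403,"ty":-0.0177,"tz":0,"ax":0,"ay":0,"az":0},{"gripper":-0.4,"tx":0.0403,"ty":-0.0177,"tz":0,"ax":0,"ay":0,"az":0},{"gripper":-0.4,"tx":0.0403,"ty":-0.0177,"tz":0,"ax":0,"ay":0,"az":0},{"gripper":-0.4,"tx":0.0403,"ty":-0.0177,"tz":0,"ax":0,"ay":0,"az":0},{"gripper":-0.4,"tx":0,"ty":0,"tz":0,"ax":0,"ay":0,"az":0.145},{"gripper":-0.4,"tx":0,"ty":0,"tz":0,"ax":0,"ay":0,"az":0.145},{"gripper":-0.4,"tx":0,"ty":0,"tz":0,"ax":0,"ay":0,"az":0.145},{"gripper":-0.4,"tx":0,"ty":0,"tz":0,"ax":0,"ay":0,"az":0.145},{"gripper":-0.4,"tx":0,"ty":0,"tz":0,"ax":0,"ay":0,"az":0.145}]'
python3 -m jog '[{"gripper":-0.4,"tx":0,"ty":0,"tz":0,"ax":0,"ay":0,"az":0.145},{"gripper":-0.4,"tx":0,"ty":0,"tz":0,"ax":0,"ay":0,"az":0.145},{"gripper":-0.4,"tx":0,"ty":0,"tz":0,"ax":0,"ay":0,"az":0},{"gripper":-0.4,"tx":0,"ty":0,"tz":0,"ax":0,"ay":0,"az":0},{"gripper":-0.4,"tx":0,"ty":0,"tz":0,"ax":0,"ay":0,"az":0},{"gripper":-0.4,"tx":0,"ty":0,"tz":0,"ax":0,"ay":0,"az":0}]'
python3 - <<'E'
from h import *
s=read_state(); R=Ro.from_quat(s["tool_rot"]); k=calibration("wrist"); im=read_camera("wrist"); cv2.imwrite("pics/w11.png",im[:,:,::-1])
for n in ("spindle_tip","rose_center"):
    for p in pinpoint("wrist",n)[:1]: print(n,p["conf"],np.round(p["at"],4))
d=outline_of("wrist","rose_center")
if d:
    for q in cv2.findContours(d[0]["mask"].astype(np.uint8),cv2.RETR_CCOMP,cv2.CHAIN_APPROX_NONE)[0]:
        if len(q)>15:
            w=plane("wrist",k,q[:,0],.04); e=cv2.fitEllipse((w[:,:2]*1000).astype(np.float32)); c=np.r_[np.array(e[0])/1000,.04]
            print(np.round(e[0],1),np.round(e[1],1),"tool",(R.inv().apply(c-s["tcp_pos"])*1000).round(1),"px",q[:,0].mean(0))
goto([.613,.148,.145],0.125-np.pi/2)
for z in (.04,.0745): print(proj("wrist",k,[.613,.148,z]))
u,v=proj("wrist",k,[.613,.148,.06])[0].astype(int); print(u,v)
cv2.imwrite("pics/c11.png",cv2.resize(im[v-60:v+60,u-70:u+70],None,fx=5,fy=5,interpolation=cv2.INTER_CUBIC)[:,:,::-1])
E
```

```text
clock: 18.95
tcp_pos: [0.5506, 0.1406, 0.1431]
tool_rot: [0.979, 0.205, -0.002, -0.0]
wrist_force: [0.9, 0.6, -3.1]
opening: 0.0395
gripper_force: 61.2
clock: 19.55
tcp_pos: [0.5508, 0.1405, 0.1438]
tool_rot: [0.998, 0.066, -0.001, 0.0]
wrist_force: [-0.0, -0.3, -3.5]
opening: 0.0393
gripper_force: 61.2
spindle_tip 0.76 [0.609  0.1492 0.0722]
rose_center 0.65 [0.6109 0.1499 0.0358]
[613.  147.2] [48.7 49.2] tool [ 62.8   1.5 103.7] px [258.08928571 119.23214286]
[613.4 147.5] [20.6 21.7] tool [ 63.2   1.3 103.7] px [257.94444444 119.04166667]
t 19.75 tcp [0.5509 0.1405 0.144 ] tx,ty,tz [ 0.0626  0.0007 -0.0012] az 0.005 (tilt fix [-0.0001  0.0019 -0.    ] ) q6 1.63
[[257.21589783 119.5214182 ]]
[[257.1047216  122.80373239]]
257 121
```

```bash
python3 - <<'E'
from h import *
s=read_state(); R=Ro.from_quat(s["tool_rot"]); k=calibration("wrist"); im=cv2.imread("pics/w11.png")[:,:,::-1]
read_camera("wrist")
for d in outline_of("wrist","knob_center")[:3]:
    m=d["mask"]; c=np.argwhere(m).mean(0)
    if abs(c[1]-257)>30 or c[0]<200: continue
    for v in range(195,330,8):
        u=np.where(m[v])[0]
        if len(u): 
            e=R.inv().apply(plane("wrist",k,[[u.min()-.5,v],[u.max()+.5,v]],s["tcp_pos"][2]+.0347)-s["tcp_pos"])*1000
            print(v,u.min(),u.max(),"y",e[:,1].round(1),"mid",e[:,1].mean().round(1),"x",e[0,0].round(0))
print("row 250",im[250,190:330:3].mean(1).round(0).astype(int))
print("tcp px",proj("wrist",k,s["tcp_pos"]),proj("wrist",k,s["tcp_pos"]+R.apply([0,0,-.0347])))
b=im[205:335,180:340]; a=im[70:170,180:340]
cv2.imwrite("pics/c12.png",cv2.resize(np.vstack([a,b]),None,fx=2.6,fy=2.6,interpolation=cv2.INTER_CUBIC)[:,:,::-1])
E
```

```text
203 241 271 y [-5.5  6.5] mid 0.5 x 40.0
211 228 284 y [-10.7  11.7] mid 0.5 x 37.0
219 222 291 y [-13.2  14.6] mid 0.7 x 33.0
227 219 295 y [-14.6  16.4] mid 0.9 x 30.0
235 217 298 y [-15.6  17.8] mid 1.1 x 26.0
243 217 300 y [-15.8  18.8] mid 1.5 x 22.0
251 215 302 y [-16.9  19.9] mid 1.5 x 19.0
259 215 301 y [-17.1  19.7] mid 1.3 x 15.0
267 216 301 y [-16.9  20. ] mid 1.5 x 11.0
275 217 300 y [-16.8  19.8] mid 1.5 x 7.0
283 217 299 y [-17.1  19.7] mid 1.3 x 2.0
291 217 298 y [-17.4  19.5] mid 1.1 x -2.0
299 218 298 y [-17.3  19.8] mid 1.3 x -7.0
307 220 294 y [-16.7  18.3] mid 0.8 x -12.0
315 227 289 y [-13.7  16.2] mid 1.3 x -17.0
323 238 278 y [-8.6 11.2] mid 1.3 x -22.0
row 250 [193  14  12  13  51  70  70  70  22 101 121 135 145 154 153 157 158 162
 159 156 158 156 163 159 158 166 158 159 155 159 156 155 154 156 155 155
 151 139  67  73  73  66  15  14  15  48  51]
tcp px [[255.63560286 250.20712406]] [[255.10773403 287.54806487]]
```

Wrist measurements flip sign with the half turn: rose −1.1 mm, knob +1.3 mm in tool y. So the wrist calibration carries a constant world bias of about −1.2 mm in y. Corrected, the spindle is near (613.2,148.4) mm and the knob axis sits about +1.3 mm along tool x. I go just above the tip and check that with the side camera.

```bash
python3 -m jog '[{"gripper":-0.4,"tx":0.02,"ty":0.0004,"tz":0,"ax":0,"ay":0,"az":0.005},{"gripper":-0.4,"tx":0.0205,"ty":0,"tz":0,"ax":0,"ay":0,"az":0},{"gripper":-0.4,"tx":0.021,"ty":0,"tz":0,"ax":0,"ay":0,"az":0},{"gripper":-0.4,"tx":0,"ty":0,"tz":0.02,"ax":0,"ay":0,"az":0},{"gripper":-0.4,"tx":0,"ty":0,"tz":0.013,"ax":0,"ay":0,"az":0},{"gripper":-0.4,"tx":0,"ty":0,"tz":0,"ax":0,"ay":0,"az":0},{"gripper":-0.4,"tx":0,"ty":0,"tz":0,"ax":0,"ay":0,"az":0},{"gripper":-0.4,"tx":0,"ty":0,"tz":0,"ax":0,"ay":0,"az":0}]'
python3 - <<'E'
from h import *
goto([.6119,.1482,.0953],0.125-np.pi/2)
im=read_camera("side"); k=calibration("side")
p=proj("side",k,[[.6132,.1484,.0857],[.6132,.1484,.0745],[.6132,.1484,.04]]); print(p)
u,v=p[1].astype(int); u0,v0=u-40,v-30
print("crop0",u0,v0)
cv2.imwrite("pics/c13.png",cv2.resize(im[v0:v0+60,u0:u0+80],None,fx=10,fy=10,interpolation=cv2.INTER_CUBIC)[:,:,::-1])
E
```

```text
clock: 20.65
tcp_pos: [0.6121, 0.148, 0.1121]
tool_rot: [0.998, 0.062, -0.0, -0.0]
wrist_force: [1.1, -0.4, -2.8]
opening: 0.0394
gripper_force: 61.2
t 20.65 tcp [0.6121 0.148  0.1121] tx,ty,tz [-0.0002 -0.0002  0.0168] az -0.0 (tilt fix [-0.0002  0.0002  0.    ] ) q6 1.62
[[238.66571946 138.15051674]
 [238.92647828 142.41277089]
 [239.70349329 155.11353155]]
crop0 198 112
```

View pics/c13.png

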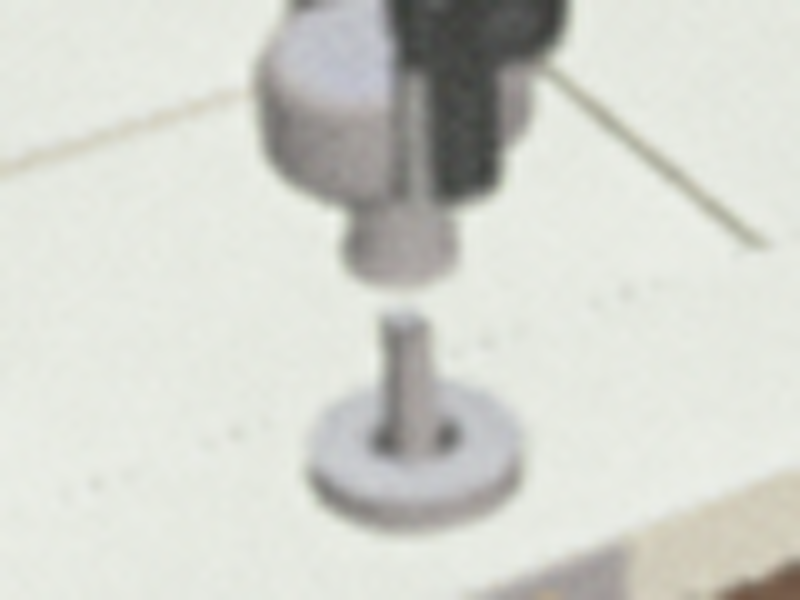

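The side view shows the knob foot at (400,249), the spindle tip at (406,320), and the rose seated flat at (416,436). The foot is about 0.7 mm short along door x. I correct that and lower slowly.

```bash
python3 -m jog '[{"gripper":-0.4,"tx":0.0006,"ty":-0.0002,"tz":0.004,"ax":0,"ay":0,"az":0},{"gripper":-0.4,"tx":0,"ty":0,"tz":0.004,"ax":0,"ay":0,"az":0},{"gripper":-0.4,"tx":0,"ty":0,"tz":0.003,"ax":0,"ay":0,"az":0},{"gripper":-0.4,"tx":0,"ty":0,"tz":0,"ax":0,"ay":0,"az":0},{"gripper":-0.4,"tx":0,"ty":0,"tz":0,"ax":0,"ay":0,"az":0}]'; python3 -m jog '[{"gripper":-0.4,"tx":0,"ty":0,"tz":0.001,"ax":0,"ay":0,"az":0},{"gripper":-0.4,"tx":0,"ty":0,"tz":0.001,"ax":0,"ay":0,"az":0},{"gripper":-0.4,"tx":0,"ty":0,"tz":0.001,"ax":0,"ay":0,"az":0},{"gripper":-0.4,"tx":0,"ty":0,"tz":0,"ax":0,"ay":0,"az":0}]'; python3 -m jog '[{"gripper":-0.4,"tx":0,"ty":0,"tz":0.001,"ax":0,"ay":0,"az":0},{"gripper":-0.4,"tx":0,"ty":0,"tz":0.001,"ax":0,"ay":0,"az":0},{"gripper":-0.4,"tx":0,"ty":0,"tz":0,"ax":0,"ay":0,"az":0}]'
```

```text
clock: 21.2
tcp_pos: [0.6123, 0.1482, 0.0997]
tool_rot: [0.998, 0.062, -0.001, 0.0]
wrist_force: [0.3, -0.1, -2.7]
opening: 0.0393
gripper_force: 61.2
clock: 21.6
tcp_pos: [0.6128, 0.1479, 0.0975]
tool_rot: [0.998, 0.062, -0.0, 0.0]
wrist_force: [-0.4, -0.9, -0.1]
opening: 0.0392
gripper_force: 61.5
clock: 21.9
tcp_pos: [0.613, 0.1478, 0.0964]
tool_rot: [0.998, 0.062, 0.0, 0.0]
wrist_force: [-0.8, -2.1, 5.6]
opening: 0.0392
gripper_force: 62.0
```

```bash
python3 -m jog '[{"gripper":-0.4,"tx":0,"ty":0.0006,"tz":-0.001,"ax":0,"ay":0,"az":0},{"gripper":-0.4,"tx":0,"ty":0,"tz":0,"ax":0,"ay":0,"az":0},{"gripper":-0.4,"tx":0,"ty":0,"tz":0,"ax":0,"ay":0,"az":0}]'; python3 -m jog '[{"gripper":-0.4,"tx":0,"ty":0,"tz":0.001,"ax":0,"ay":0,"az":0},{"gripper":-0.4,"tx":0,"ty":0,"tz":0,"ax":0,"ay":0,"az":0},{"gripper":-0.4,"tx":0,"ty":0,"tz":0,"ax":0,"ay":0,"az":0}]'; python3 -c "
from h import *
s=read_state();print(s['wrist_force'],s['torque'],s['tcp_pos'])"
```

```text
clock: 22.2
tcp_pos: [0.6127, 0.1475, 0.0962]
tool_rot: [0.998, 0.062, -0.001, 0.0]
wrist_force: [-0.0, -1.2, 3.8]
opening: 0.0395
gripper_force: 61.7
clock: 22.5
tcp_pos: [0.6128, 0.1475, 0.0956]
tool_rot: [0.998, 0.062, -0.0, 0.0]
wrist_force: [-1.6, -2.2, 5.6]
opening: 0.0393
gripper_force: 62.0
[-1.56931506 -2.18281268  5.56179612] [-0.52618708  0.19791745 -0.01240332] [0.61279135 0.1474506  0.09559559]
```

```bash
python3 -m jog '[{"gripper":-0.4,"tx":0,"ty":0.001,"tz":0,"ax":0,"ay":0,"az":0},{"gripper":-0.4,"tx":0,"ty":0,"tz":0,"ax":0,"ay":0,"az":0},{"gripper":-0.4,"tx":0,"ty":0,"tz":0,"ax":0,"ay":0,"az":0}]'; python3 -m jog '[{"gripper":-0.4,"tx":-0.001,"ty":0,"tz":0,"ax":0,"ay":0,"az":0},{"gripper":-0.4,"tx":0,"ty":0,"tz":0,"ax":0,"ay":0,"az":0},{"gripper":-0.4,"tx":0,"ty":0,"tz":0,"ax":0,"ay":0,"az":0}]'; python3 - <<'E'
from h import *
im=read_camera("side"); k=calibration("side")
c=im[112:172,198:278].astype(int).mean(2)
for v in range(16,46): print(v,c[v,32:52].round(0).astype(int).tolist())
E
```

```text
clock: 22.8
tcp_pos: [0.612, 0.1465, 0.0938]
tool_rot: [0.998, 0.062, -0.002, 0.0]
wrist_force: [0.3, -0.7, -2.2]
opening: 0.0394
gripper_force: 61.4
clock: 23.1
tcp_pos: [0.6112, 0.1464, 0.0939]
tool_rot: [0.998, 0.062, -0.002, 0.0]
wrist_force: [0.7, -1.3, -3.9]
opening: 0.0392
gripper_force: 61.1
16 [197, 196, 199, 196, 200, 197, 189, 152, 127, 140, 131, 88, 69, 73, 74, 70, 71, 90, 139, 149]
17 [187, 192, 196, 193, 192, 196, 188, 152, 128, 146, 129, 91, 74, 75, 74, 82, 74, 88, 135, 147]
18 [175, 181, 183, 185, 186, 183, 180, 147, 128, 146, 131, 90, 75, 78, 77, 81, 75, 91, 121, 141]
19 [157, 160, 164, 168, 171, 172, 165, 139, 123, 149, 142, 101, 77, 72, 78, 78, 78, 88, 120, 140]
20 [145, 151, 154, 156, 158, 160, 158, 140, 130, 147, 145, 107, 76, 74, 79, 79, 76, 82, 118, 139]
21 [141, 148, 153, 163, 159, 163, 158, 140, 127, 146, 148, 113, 81, 76, 80, 78, 79, 83, 120, 160]
22 [144, 147, 155, 157, 158, 158, 158, 135, 124, 143, 148, 107, 77, 76, 77, 76, 67, 88, 143, 198]
23 [143, 147, 154, 157, 158, 159, 155, 138, 119, 144, 152, 116, 71, 81, 79, 82, 68, 89, 151, 222]
24 [145, 148, 149,
[... 1554 characters left out ...]
, 192, 154, 126, 148, 159, 163, 177, 192, 194, 193, 197, 201, 214, 224, 226]
40 [219, 206, 199, 194, 194, 193, 155, 129, 150, 160, 166, 172, 187, 198, 195, 194, 192, 197, 213, 222]
41 [209, 193, 197, 195, 199, 190, 151, 131, 148, 161, 165, 167, 168, 178, 197, 193, 192, 192, 201, 214]
42 [201, 196, 198, 196, 190, 168, 132, 126, 145, 164, 166, 156, 134, 143, 182, 194, 201, 195, 194, 203]
43 [199, 196, 199, 198, 179, 136, 103, 110, 144, 159, 164, 141, 107, 121, 179, 194, 199, 191, 193, 193]
44 [200, 198, 201, 199, 180, 131, 101, 114, 141, 159, 163, 140, 121, 147, 184, 200, 200, 201, 199, 193]
45 [198, 199, 203, 204, 193, 167, 140, 140, 155, 163, 166, 161, 159, 184, 199, 200, 199, 201, 198, 185]
```

The contact force vanished and z dropped 2 mm, so the knob seems to have slipped onto the square. I descend a little while watching the force.

```bash
python3 -m jog '[{"gripper":-0.4,"tx":0.0005,"ty":0,"tz":0.001,"ax":0,"ay":0,"az":0},{"gripper":-0.4,"tx":0,"ty":0,"tz":0.001,"ax":0,"ay":0,"az":0},{"gripper":-0.4,"tx":0,"ty":0,"tz":0.001,"ax":0,"ay":0,"az":0},{"gripper":-0.4,"tx":0,"ty":0,"tz":0,"ax":0,"ay":0,"az":0}]';python3 -m jog '[{"gripper":-0.4,"tx":0,"ty":0,"tz":0.001,"ax":0,"ay":0,"az":0},{"gripper":-0.4,"tx":0,"ty":0,"tz":0.001,"ax":0,"ay":0,"az":0},{"gripper":-0.4,"tx":0,"ty":0,"tz":0.001,"ax":0,"ay":0,"az":0},{"gripper":-0.4,"tx":0,"ty":0,"tz":0,"ax":0,"ay":0,"az":0}]'; python3 -m jog '[{"gripper":-0.4,"tx":0.0,"ty":0.0015,"tz":0.0,"ax":0,"ay":0,"az":0},{"gripper":-0.4,"tx":0,"ty":0,"tz":0,"ax":0,"ay":0,"az":0},{"gripper":-0.4,"tx":0,"ty":0,"tz":0.0,"ax":0,"ay":0,"az":0}]'
```

```text
clock: 23.55
tcp_pos: [0.612, 0.1465, 0.0918]
tool_rot: [0.998, 0.062, -0.001, 0.0]
wrist_force: [-1.2, -2.6, -1.2]
opening: 0.0395
gripper_force: 61.3
clock: 23.95
tcp_pos: [0.612, 0.1465, 0.0885]
tool_rot: [0.998, 0.062, -0.001, 0.0]
wrist_force: [-1.9, -2.1, -2.3]
opening: 0.0397
gripper_force: 61.4
clock: 24.25
tcp_pos: [0.6121, 0.1454, 0.0885]
tool_rot: [0.998, 0.062, -0.001, -0.0]
wrist_force: [-1.4, 1.0, -2.9]
opening: 0.039
gripper_force: 61.4
```

It is engaged: the lateral force changes sign over about 1 mm and there is no vertical load. I centre it and go down.

```bash
python3 -m jog '[{"gripper":-0.4,"tx":-0.0004,"ty":-0.0006,"tz":0.002,"ax":0,"ay":0,"az":0},{"gripper":-0.4,"tx":0,"ty":0,"tz":0.003,"ax":0,"ay":0,"az":0},{"gripper":-0.4,"tx":0,"ty":0,"tz":0.003,"ax":0,"ay":0,"az":0},{"gripper":-0.4,"tx":0,"ty":0,"tz":0.003,"ax":0,"ay":0,"az":0},{"gripper":-0.4,"tx":0,"ty":0,"tz":0.003,"ax":0,"ay":0,"az":0},{"gripper":-0.4,"tx":0,"ty":0,"tz":0,"ax":0,"ay":0,"az":0}]';python3 -m jog '[{"gripper":-0.4,"tx":0,"ty":0,"tz":0.002,"ax":0,"ay":0,"az":0},{"gripper":-0.4,"tx":0,"ty":0,"tz":0.002,"ax":0,"ay":0,"az":0},{"gripper":-0.4,"tx":0,"ty":0,"tz":0.0,"ax":0,"ay":0,"az":0},{"gripper":-0.4,"tx":0,"ty":0,"tz":0,"ax":0,"ay":0,"az":0}]'
```

```text
clock: 24.85
tcp_pos: [0.6117, 0.146, 0.0744]
tool_rot: [0.998, 0.063, -0.001, -0.0]
wrist_force: [-0.8, 4.3, -3.5]
opening: 0.0394
gripper_force: 61.4
clock: 25.25
tcp_pos: [0.6119, 0.1461, 0.0711]
tool_rot: [0.998, 0.063, -0.001, -0.0]
wrist_force: [-0.7, 4.5, 0.3]
opening: 0.039
gripper_force: 61.7
```

```bash
python3 -m jog '[{"gripper":-0.4,"tx":0,"ty":-0.0005,"tz":0.001,"ax":0,"ay":0,"az":0},{"gripper":-0.4,"tx":0,"ty":0,"tz":0.001,"ax":0,"ay":0,"az":0},{"gripper":-0.4,"tx":0,"ty":0,"tz":0.001,"ax":0,"ay":0,"az":0},{"gripper":-0.4,"tx":0,"ty":0,"tz":0,"ax":0,"ay":0,"az":0}]';python3 -m jog '[{"gripper":-0.4,"tx":0,"ty":0,"tz":0.001,"ax":0,"ay":0,"az":0},{"gripper":-0.4,"tx":0,"ty":0,"tz":0.001,"ax":0,"ay":0,"az":0},{"gripper":-0.4,"tx":0,"ty":0,"tz":0.001,"ax":0,"ay":0,"az":0},{"gripper":-0.4,"tx":0,"ty":0,"tz":0,"ax":0,"ay":0,"az":0},{"gripper":-0.4,"tx":0,"ty":0,"tz":0,"ax":0,"ay":0,"az":0}]'
```

```text
clock: 25.65
tcp_pos: [0.612, 0.1463, 0.0687]
tool_rot: [0.998, 0.062, -0.0, -0.0]
wrist_force: [-3.5, 4.1, 5.4]
opening: 0.0393
gripper_force: 62.1
clock: 26.15
tcp_pos: [0.612, 0.1462, 0.0658]
tool_rot: [0.998, 0.062, -0.0, -0.0]
wrist_force: [-4.7, 4.4, 5.8]
opening: 0.0394
gripper_force: 62.2
```

```bash
python3 -m jog '[{"gripper":-0.4,"tx":0,"ty":0,"tz":0.001,"ax":0,"ay":0,"az":0},{"gripper":-0.4,"tx":0,"ty":0,"tz":0,"ax":0,"ay":0,"az":0},{"gripper":-0.4,"tx":0,"ty":0,"tz":0,"ax":0,"ay":0,"az":0}]';python3 -m jog '[{"gripper":-0.4,"tx":0,"ty":0,"tz":0.001,"ax":0,"ay":0,"az":0},{"gripper":-0.4,"tx":0,"ty":0,"tz":0,"ax":0,"ay":0,"az":0},{"gripper":-0.4,"tx":0,"ty":0,"tz":0,"ax":0,"ay":0,"az":0}]'
```

```text
clock: 26.45
tcp_pos: [0.612, 0.1463, 0.0652]
tool_rot: [0.998, 0.062, -0.0, -0.0]
wrist_force: [-4.7, 3.0, 8.4]
opening: 0.0393
gripper_force: 62.3
clock: 26.75
tcp_pos: [0.6121, 0.1463, 0.065]
tool_rot: [0.998, 0.062, -0.0, -0.0]
wrist_force: [-6.7, 3.4, 11.2]
opening: 0.0392
gripper_force: 62.7
```

It stalls at TCP z 0.065, which is the expected home height of 0.0653. I release, retreat and check.

```bash
python3 -m jog '[{"gripper":0.1,"tx":0,"ty":0,"tz":0,"ax":0,"ay":0,"az":0},{"gripper":0.6,"tx":0,"ty":0,"tz":0,"ax":0,"ay":0,"az":0},{"gripper":1,"tx":0,"ty":0,"tz":0,"ax":0,"ay":0,"az":0},{"gripper":1,"tx":0,"ty":0,"tz":0,"ax":0,"ay":0,"az":0},{"gripper":1,"tx":0,"ty":0,"tz":-0.02,"ax":0,"ay":0,"az":0},{"gripper":1,"tx":0,"ty":0,"tz":-0.04,"ax":0,"ay":0,"az":0},{"gripper":1,"tx":0,"ty":0,"tz":-0.04,"ax":0,"ay":0,"az":0},{"gripper":1,"tx":-0.04,"ty":0,"tz":-0.01,"ax":0,"ay":0,"az":0},{"gripper":1,"tx":-0.03,"ty":0,"tz":0,"ax":0,"ay":0,"az":0},{"gripper":1,"tx":0,"ty":0,"tz":0,"ax":0,"ay":0,"az":0}]'
python3 - <<'E'
from h import *
for c in ("wrist","side"):
    k=calibration(c); im=read_camera(c); cv2.imwrite(f"pics/{c}_end.png",im[:,:,::-1])
    for n in ("knob_center","knob_foot","rose_center"): print(c,n,[(p["conf"],np.round(p["at"],4).tolist()) for p in pinpoint(c,n)[:3] if p["at"][1]>.08])
    for d in outline_of(c,"knob_center")[:3]:
        q=d["mask"]; x=np.argwhere(q).mean(0)[::-1]; r=rect(c,k,q,.09)
        if r[0][1]>.08: print(c,"mask",r,x.round(0))
    if c=="side":
        q=proj(c,k,[[.613,.148,.04],[.613,.148,.10]]); u=int(q[:,0].mean())
        print(q.round(1).tolist()); 
        for v in range(125,165): print(v,im[v,u-16:u+17].astype(int).mean(1).round(0).astype(int).tolist())
E
```

```text
clock: 27.75
tcp_pos: [0.54, 0.137, 0.1729]
tool_rot: [0.998, 0.062, -0.002, 0.0]
wrist_force: [-0.2, 0.4, -0.5]
opening: 0.0855
gripper_force: 0.0
wrist knob_center [(0.59, [0.6147, 0.1458, 0.0703])]
wrist knob_foot []
wrist rose_center []
wrist mask ([0.6128000020980835, 0.1468999981880188], [0.040300000458955765, 0.06129999831318855], 0.133) [255. 106.]
side knob_center [(0.78, [0.6111, 0.1469, 0.0687])]
side knob_foot [(0.85, [0.612, 0.1461, 0.0404])]
side rose_center [(0.47, [0.6136, 0.1521, 0.0327])]
side mask ([0.6026999950408936, 0.12800000607967377], [0.05730000138282776, 0.11550000309944153], 1.156) [238. 142.]
[[239.7, 155.2], [238.3, 132.7]]
125 [230, 229, 231, 229, 230, 229, 228, 228, 228, 229, 229, 231, 230, 230, 230, 227, 230, 229, 230, 230, 229, 230, 230, 228, 229, 230, 228, 229, 230, 229, 229, 228, 230]
126 [230, 229, 230, 230, 229, 229, 231, 229, 228, 229, 228, 231, 231, 230, 231, 232, 231, 229, 228, 231, 228, 229, 229, 230, 232, 230, 229, 230, 229, 230, 230, 230, 229]
127 [229, 230, 231, 229, 229, 230, 230, 229, 230, 230, 231, 232, 231, 231, 232, 230, 227, 223, 223
[... 5661 characters left out ...]
 231, 231, 230, 230]
161 [228, 229, 229, 229, 231, 228, 185, 135, 131, 144, 165, 180, 186, 191, 190, 193, 191, 186, 186, 188, 183, 175, 166, 159, 158, 166, 189, 225, 230, 233, 232, 229, 231]
162 [229, 228, 228, 229, 230, 230, 213, 173, 143, 136, 138, 141, 151, 160, 167, 167, 171, 170, 163, 166, 167, 162, 158, 163, 172, 200, 223, 230, 232, 229, 230, 231, 230]
163 [228, 228, 228, 230, 227, 229, 228, 215, 192, 163, 149, 143, 145, 146, 151, 153, 153, 158, 157, 156, 160, 171, 173, 191, 205, 223, 230, 229, 229, 230, 229, 229, 228]
164 [229, 228, 229, 230, 228, 228, 232, 230, 227, 214, 188, 179, 161, 160, 161, 163, 162, 166, 175, 177, 190, 203, 212, 224, 229, 231, 229, 230, 230, 230, 229, 230, 232]
```

All readings agree: knob centre at about 0.070 m, foot at 0.040 m, yaw 0.133 rad against the door's 0.125, and the gripper is clear. I hand it in.

```bash
python3 -c "
from plant import *
print(sign_off())"
```

```text
the job is handed in; nothing more can be done
None
```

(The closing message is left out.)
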